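# Charge the dry bath, then hold the contact probe on its check spot

## Task

Tip all five aluminium slugs from the blue tray into the steel bath and stand the emptied tray upright on the bench again, let go. Then take the orange contact probe from its stand and press its brass tip gently on the red spot on the bath's rim, the probe upright and the sprung tip pushed about half way in, and finish while still holding it there. Leave the bottles and the jar where they stand.

Things in the scene. Friction and masses are not known exactly. Their poses are not given: they have to be found in the camera images.
- bath_mouth (a point): centre of the round opening of the steel bath, level with its flat rim, 138 mm above the bench; z up. The bath is a pot 196 mm across, fixed on a flat white heater (230 mm square, 62 mm high). Its flat level rim plate is 212 mm across, 6 mm thick, with an opening 136 mm across; inner floor 70 mm below the rim
- spot (a point): centre of the red dot, 16 mm across, on the upper face of the bath's flat rim, 87 mm from the opening's centre (three small dark bolt heads on the same circle are not it). On the surface; z is up
- tray_grip (a point): middle of the black carrying bar of the blue scoop tray. The bar is level, 14 mm thick (along x), 76 mm long (along y, across the tray), 24 mm tall; its middle is 82 mm above the tray's underside. x points to the tray's open end, z is up when level. Two uprights 22 mm wide carry the bar's ends; the slugs pass freely under it. Empty tray 130 to 190 g
- tray_lip (a point): middle of the open (front) edge of the blue tray, on its inner floor: 75 mm along x and 78 mm below the bar's middle. The tray stands on the bench; it is 150 mm long (75 mm either side of the bar), 84 mm wide, floor 4 mm thick, walls 34 mm high on both long sides and at the back, none at the front (+x) end
- slug1_c (a point): centre of one of the five aluminium slugs in the tray: short round pieces, 24 mm across, 20 mm high, about 22 g, lying loose on the tray's floor; they start to slide when the tray is tilted some 25 to 36 degrees
- slug2_c (a point): centre of one of the five aluminium slugs in the tray: short round pieces, 24 mm across, 20 mm high, about 22 g, lying loose on the tray's floor; they start to slide when the tray is tilted some 25 to 36 degrees
- slug3_c (a point): centre of one of the five aluminium slugs in the tray: short round pieces, 24 mm across, 20 mm high, about 22 g, lying loose on the tray's floor; they start to slide when the tray is tilted some 25 to 36 degrees
- slug4_c (a point): centre of one of the five aluminium slugs in the tray: short round pieces, 24 mm across, 20 mm high, about 22 g, lying loose on the tray's floor; they start to slide when the tray is tilted some 25 to 36 degrees
- slug5_c (a point): centre of one of the five aluminium slugs in the tray: short round pieces, 24 mm across, 20 mm high, about 22 g, lying loose on the tray's floor; they start to slide when the tray is tilted some 25 to 36 degrees
- probe_grip (a point): middle of the contact probe's orange square handle (24 x 24 mm; top 37 mm above this point, underside 43 mm below); z up along the probe, x and y square to the handle's flats. Below: a black collar 36 mm across (5 mm), a steel stem 14 mm across, 50 mm long, and the brass tip. 132 g. It stands in its stand, collar on the stand's top, stem and tip 66 mm down in the hole
- probe_tip (a point): the end of the probe's rounded brass tip (9 mm across): on the probe's axis, 114 mm below probe_grip when not pressed; it moves with the tip. z is the probe's axis, up
- plunger (a joint): how far the sprung tip is pushed into the stem: 0 is fully out, 0.012 m fully in. Spring 300 N/m with 1.2 N at the start: about 3 N half way in, 4.8 N at the end stop
- stand: grey block 70 mm square on a 110 x 90 mm foot, fixed to the bench, 72 mm high, with a 20 mm hole down its middle that holds the probe; origin: centre of its underside, z up
- bottle_amber_c (a point): bystander: a closed amber glass bottle with a white cap, 62 mm across, about 135 mm tall, standing loose on the bench; this point is its centre, 68 mm up
- bottle_dark_c (a point): bystander: a closed black bottle with a white cap, 60 mm across, about 125 mm tall, standing loose on the bench; this point is its centre, 62 mm up
- jar_red_c (a point): bystander: a closed red jar with a wooden lid, 64 mm across, about 85 mm tall, standing loose on the bench; this point is its centre, 42 mm up
There are look-alikes about, which are no part of the job. What is shaped like the part that bears probe_grip but pink is not meant. Of the things that look like the part that bears tray_grip, the larger one is meant.

How it is judged (in metres and radians):
On the way, in this order (a step that is already met when the one before it is completed fails the run):
1. all five slugs lie in the bath, tipped from the lifted tray (horizontal distance between each of slug1_c, slug2_c, slug3_c, slug4_c, slug5_c and bath_mouth below 0.094 m and z of each of slug1_c, slug2_c, slug3_c, slug4_c, slug5_c in the frame of bath_mouth below -0.008 m and height (world z) of tray_grip above 0.15 m), for 0.2 s.
2. the empty tray stands upright on the bench, let go (angle between tray_grip's own z axis and vertical below 0.08 rad and height (world z) of tray_grip below 0.09 m and contact force between the fingers and tray below 0.05 N), for 0.2 s.
At the end, for the whole second after the job is handed in: All five slugs in the bath below its rim; the tray upright (4.5 deg) on the bench, untouched; the gripper holds the probe still, upright within 8 deg, its tip within 8.5 mm of the red spot's centre, pressing the bath with 1 to 8 N, the sprung tip pushed in 2 to 10.5 of its 12 mm (all of step 2 and horizontal distance between each of slug1_c, slug2_c, slug3_c, slug4_c, slug5_c and bath_mouth below 0.094 m and z of each of slug1_c, slug2_c, slug3_c, slug4_c, slug5_c in the frame of bath_mouth below -0.008 m and distance between probe_tip and spot below 0.0085 m and angle between probe_grip's own z axis and vertical below 0.14 rad and value of joint plunger between 0.002 and 0.0105 m and contact force between probe and bath between 1 and 8 N and contact force between the fingers and probe above 1 N and linear speed of probe below 0.02 m/s); the arm keeps its last pose, push and grip.
It fails at once if the bottle amber is pushed away or knocked over (distance of bottle_amber_c from where it was at the start of the episode above 0.03 m or angle between bottle_amber_c's own z axis and vertical above 0.5 rad).
It fails at once if the bottle dark is pushed away or knocked over (distance of bottle_dark_c from where it was at the start of the episode above 0.03 m or angle between bottle_dark_c's own z axis and vertical above 0.5 rad).
It fails at once if the jar red is pushed away or knocked over (distance of jar_red_c from where it was at the start of the episode above 0.03 m or angle between jar_red_c's own z axis and vertical above 0.5 rad).
It fails at once if the probe is pressed hard on the bath (over 15 N) (contact force between probe and bath above 15 N).
It also fails if it takes over 72 s, if anything falls off the work surface, if the arm or the gripper's body presses on something with over 40 N, if the wrist force passes 120 N, or if a joint passes its speed limit or range.

## Robot

A 6-joint arm with a two-finger parallel gripper is mounted at the origin on the work surface. World frame = base frame: x ahead of the robot, y to its left, z up, the work surface at z = 0. Lengths are in mm, angles in rad, forces in N, time in s.
With the tool pointing down it reaches from about 350 to 875 mm from the base axis. Payload 4.2 kg.
Tool frame: the origin (TCP) lies at the very end of the fingers, on their centre line; the grasp point (between the pads) lies 19 mm behind it; z points along the fingers, y is the line along which they close (so a half turn about z gives the same grasp; the last joint's range is limited). The gripper opens to 85 mm and grips with 20 to 120 N. Pads are 22 mm wide; open, the fingers measure 114 mm over their backs; the gripper's body (76 mm by 85 mm) begins 54 mm behind the grasp point. The pads swing forward as they close: fully open they stand 13 mm farther back than shut.
Start: joints at [-0.929, 0.385, 0.008, 0, -1.194, -0.259], TCP at [233.463, -579.736, 231.312] pointing down, gripper open.
Joint ranges: [-3.14, 3.14], [-1.21, 2.06], [-1.07, 1.41], [-3.16, 2.05], [-2.99, -0.16], [-3.1, 3.1]. Speed limits (rad/s): [2.79, 2.79, 3.14, 3.14, 3.14, 3.14].

## Interface

Orientations are given as a unit quaternion [x, y, z, w].
In Python, from bench import arm gives the robot as it stands.
- The arm moves only by the tool servo_tool, never from a script. Its argument "rows" is a list that holds one entry, the list of rows, each a list of 7 numbers: the finger opening in mm, from 0 to 85.4, then the shift along the tool's x, y, z in mm, then the turn, a rotation vector about the tool's x, y, z in rad. A call has 1 to 10 rows; each row is the pose to reach, as a shift and turn from the pose commanded when the call began, along the tool's axes at that moment; what a row does not reach only later rows make up. A row lasts 1/8 s, in which the tool goes at most 62.5 mm and 10.7 degrees, less where a joint would pass 70% of its speed; a pose out of reach is approached as far as the arm can. A call with a gripper value outside its range is refused whole. The fingers move at their own pace and stop on an object; the grip force is fixed at half the most. Time passes only in rows, so rows that repeat a pose let the fingers close. It gives the time, the measured TCP pose, the force, the opening and the grip force at its end, in the units of the state.
- arm.read_state(): the state, without advancing time (a new reading comes with each control period).
- arm.get_image(name): name is "side" or "top" or "wrist"; returns the picture (480x640x3 uint8, red, green, blue); there is no depth.
- arm.camera_params(name): a dict with "intrinsics" (3x3 intrinsics, pixels), "R" (3x3) and "t" (3): a world point X has camera coordinates R X + t. Camera axes: x right, y down, z forward; pixel columns grow to the right and rows downward; lengths in mm; the calibration is good to about 2 mm. A picture is of the moment at which its call begins: read the wrist's pose just before it. camera_params takes no time and is no camera call; for the wrist camera it gives the pose at the moment of the call.
- arm.job_done(): hands the job in; it is judged then, once.
The state is a dict: "clock": time; "joints": joint angles; "joint_vel": joint speeds; "joint_efforts": joint torques, N m; "position": TCP position; "ee_rot": TCP orientation; "contact_force": force on the tool from outside, world axes, zero at the start; "wrist_torque": the same for the moment, N m; "gripper_width": finger opening in mm; "grasp_force": force on a finger pad.
Only numpy, scipy, OpenCV 4.12 (cv2) and the standard library are available. Lean on these libraries where they do the work, as an engineer would, in place of code of your own. Each camera call takes 0.05 s, during which the arm holds its last target. There are 200 camera calls.

## Working session

There is one attempt and no reset: what is moved stays moved. The work goes in short steps, Python scripts to look and compute and a tool call to move; the robot and the scene stay as the last step left them, time stands still between calls to the robot, and variables do not carry over. Pictures are saved under pics/ and viewed, at most 11 in all, crops included, and the job is handed in when it is done.

Besides the shell and the picture viewer there is one more tool, called after "Request:" as a command line: name --argument value ..., lists and objects as JSON in quotes. servo_tool: Moves the arm, as the interface text tells. Its arguments: {"type":"object","properties":{"rows":{"type":"array"}},"required":["rows"]}

```bash
mkdir -p pics
cat > h.py <<'E'
import numpy as np, cv2
from scipy.spatial.transform import Rotation as Ro
from bench import arm
def snap(n,f):
    p=arm.camera_params(n); im=arm.get_image(n); np.savez('pics/'+f+'.npz',K=p['intrinsics'],R=p['R'],t=p['t'])
    cv2.imwrite('pics/'+f+'.png',cv2.cvtColor(im,cv2.COLOR_RGB2BGR)); return im,p
def load(f): return cv2.imread('pics/'+f+'.png')[:,:,::-1],np.load('pics/'+f+'.npz')
def P(p): return (np.array(p['K'] if 'K' in p else p['intrinsics']),np.array(p['R']),np.array(p['t']).ravel())
def ray(p,uv,z):
    K,R,t=P(p); c=-R.T@t; d=R.T@np.linalg.inv(K)@np.array([*uv,1.]); return c+d*(z-c[2])/d[2]
def proj(p,X):
    K,R,t=P(p); q=K@(R@np.array(X)+t); return q[:2]/q[2]
E
python3 - <<'E'
from h import *
a,p=snap('top','top0');b,q=snap('side','side0')
print(P(p)); print(P(q)); s=arm.read_state(); print(s['position'],s['ee_rot'],s['gripper_width'],s['clock'])
E
```

```text
(array([[453.12243524,   0.        , 310.62575296],
       [  0.        , 453.12243524, 241.8812717 ],
       [  0.        ,   0.        ,   1.        ]]), array([[ 0.02493928, -0.9995552 ,  0.01635371],
       [-0.9961219 , -0.02622767, -0.08398378],
       [ 0.08437534, -0.01419579, -0.99633292]]), array([  20.63688719,  617.97532504, 1282.03919412]))
(array([[455.01316287,   0.        , 324.56095653],
       [  0.        , 455.01316287, 241.14895098],
       [  0.        ,   0.        ,   1.        ]]), array([[-0.78466631, -0.61959616,  0.01998471],
       [-0.44602143,  0.54187219, -0.71234782],
       [ 0.43053881, -0.56786894, -0.70154201]]), array([491.50261917, 318.42657836, 819.3284914 ]))
[ 233.25326634 -579.28174026  230.32105909] [-1.90148210e-01  9.81754891e-01  9.63387965e-04 -2.52818360e-04] 85.53385438229172 0.1
```

View pics/top0.png

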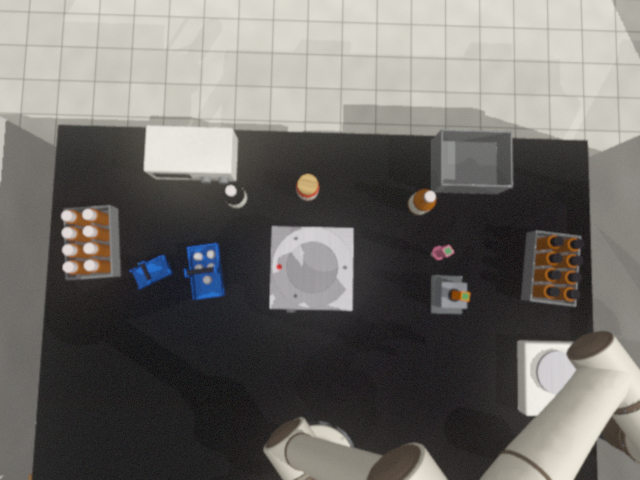

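View pics/side0.png

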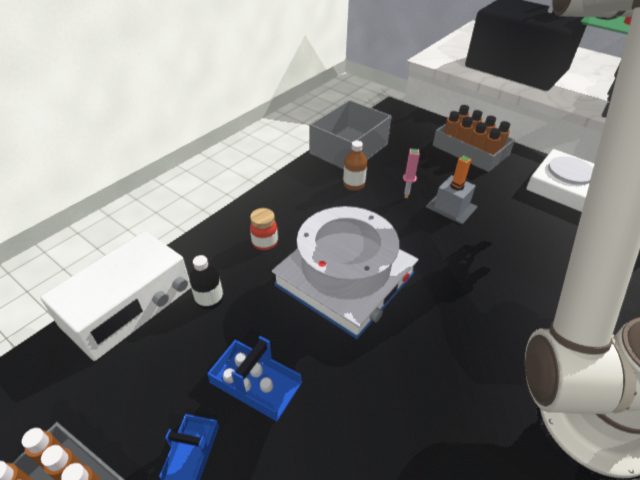

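Top view: large blue tray with slugs at (205,270), small empty look-alike at (150,271). The bath is at (312,268) with its red spot at (279,267). The orange probe is in its stand at (455,295), and the pink look-alike is at (442,252). The slug-carrying, larger tray is the one meant. I'll measure and make one enlarged crop.

```bash
cat > m.py <<'E'
from h import *
a,p=load('top0'); b,q=load('side0')
def cen(im,m,roi):
    x0,y0,x1,y1=roi; mm=np.zeros(m.shape,np.uint8); mm[y0:y1,x0:x1]=m[y0:y1,x0:x1]
    pts=cv2.findNonZero(mm); return pts[:,0].mean(0),len(pts),pts
def hsv(im): return cv2.cvtColor(np.ascontiguousarray(im),cv2.COLOR_RGB2HSV)
ha,hb=hsv(a),hsv(b)
red=lambda h:((h[...,0]<6)|(h[...,0]>174))&(h[...,1]>150)&(h[...,2]>90)
c,n,_=cen(a,red(ha),(270,258,290,277)); print('spot top',c,n,ray(p,c,138))
c,n,_=cen(b,red(hb),(310,255,332,270)); print('spot side',c,n,ray(q,c,138))
blue=lambda h:(h[...,0]>100)&(h[...,0]<130)&(h[...,1]>120)&(h[...,2]>50)
c,n,pts=cen(a,blue(ha),(178,235,235,305)); r=cv2.minAreaRect(pts); print('tray',r)
for k in cv2.boxPoints(r): print(k,ray(p,k,34)[:2],ray(p,k,0)[:2])
org=lambda h:(h[...,0]>6)&(h[...,0]<18)&(h[...,1]>150)&(h[...,2]>90)
c,n,_=cen(a,org(ha),(445,285,475,305)); print('probe top',c,n,ray(p,c,140))
c,n,pts=cen(b,org(hb),(450,150,475,190)); print('probe side',c,n,ray(q,c,115),cv2.minAreaRect(pts))
for n,uv in dict(heaterTL=(270,227),heaterTR=(353,227),hBR=(353,311),hBL=(270,310)).items(): print(n,ray(p,uv,62)[:2])
for n,uv in dict(amber=(429,197),dark=(232,190),jar=(307,182)).items(): print(n,ray(p,uv,{'amber':135,'dark':125,'jar':85}[n])[:2])
A=cv2.resize(a[225:315,120:240],(480,360),interpolation=3); B=cv2.resize(b[325:425,195:315],(432,360),interpolation=3)
C=cv2.resize(a[235:320,420:480],(254,360),interpolation=3)
D=np.hstack([cv2.resize(x,(0,0),fx=.68,fy=.68) for x in (A,B,C)])
cv2.imwrite('pics/crop1.png',D[:,:,::-1]); print(D.shape)
E
python3 m.py
```

```text
spot top [278.66666667 266.11111111] 9 [541.77634285 120.28810827 138.        ]
spot side [321.79166667 263.375     ] 24 [542.05218674 119.97088368 138.        ]
tray ((202.39605712890625, 271.2266540527344), (55.299983978271484, 39.17574691772461), 83.21102905273438)
[179.67694 246.08609] [594.6855462  409.73548484] [596.99073884 419.04879329]
[218.578   241.45499] [610.846588  299.7192272] [613.57611867 306.14385544]
[225.11517 296.36722] [455.44249107 274.7355348 ] [454.09159991 280.50417002]
[186.21411 300.99832] [439.78773016 383.72663626] [438.02579431 392.35703431]
probe top [457.64130435 295.04347826] 92 [ 477.90523964 -350.71035028  140.        ]
probe side [460.73566879 172.11146497] 314 [ 478.36290269 -365.29236498  115.        ] ((460.7941589355469, 172.32354736328125), (12.369317054748535, 30.316951751708984), 14.03624439239502)
heaterTL [653.12482106 152.1599556 ]
heaterTR [659.40026152 -81.36597245]
hBR [424.8640848  -85.37163774]
hBL [422.12081745 144.65757932]
amber [ 736.94179744 -275.94980097]
dark [743.03655592 252.42987523]
jar [779.33206165  51.58703146]
(245, 793, 3)
```

View pics/crop1.png

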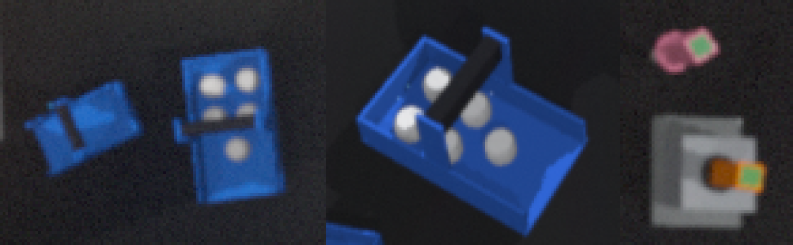

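Large tray is the right-hand one in the crop, with five slugs and its open end toward the robot. The orange probe is in the stand; the pink one stands beside it and is not meant. Next I move towards the bath, then test tilt reach on the way.

Request:
servo_tool --rows '[[[85,-445,446,-70,0,0,-1.22],[85,-445,446,-70,0,0,-1.22],[85,-445,446,-70,0,0,-1.22],[85,-445,446,-70,0,0,-1.22],[85,-445,446,-70,0,0,-1.22],[85,-445,446,-70,0,0,-1.22],[85,-445,446,-70,0,0,-1.22],[85,-445,446,-70,0,0,-1.22],[85,-445,446,-70,0,0,-1.22],[85,-445,446,-70,0,0,-1.22]]]'

```text
clock: 1.35
position: [476.3, -5.9, 300.5]
ee_rot: [0.718, -0.696, -0.0, -0.0]
contact_force: [1.3, -0.4, 0.8]
gripper_width: 84.7
grasp_force: 0.0
```

```bash
cat > st.py <<'E'
from h import *
s=arm.read_state(); R=Ro.from_quat(s['ee_rot']).as_matrix()
np.set_printoptions(precision=3,suppress=True)
print('t',s['clock'],'q',np.array(s['joints']),'p',np.array(s['position']).round(1),'w',round(float(s['gripper_width']),1),'gf',s['grasp_force'],'F',np.array(s['contact_force']).round(1));print(R)
E
python3 st.py
```

```text
t 1.35 q [ 0.33   0.082 -0.22  -0.    -1.269 -0.297] p [476.3  -5.9 300.5] w 84.7 gf 0.0 F [ 1.3 -0.4  0.8]
[[ 0.032 -0.999  0.   ]
 [-0.999 -0.032  0.   ]
 [-0.    -0.    -1.   ]]
```

Request:
servo_tool --rows '[[[85,-36,-91,55,0.3,0,0],[85,-36,-91,55,0.6,0,0],[85,-36,-91,55,0.96,0,0],[85,-36,-91,55,0.96,0,0],[85,-36,-91,55,0.96,0,0],[85,-36,-91,55,0.96,0,0],[85,-36,-91,55,0.96,0,0]]]'

```text
clock: 2.22
position: [584.7, 38.5, 309.4]
ee_rot: [-0.647, 0.664, -0.294, 0.232]
contact_force: [0.6, -0.3, 0.9]
gripper_width: 85.2
grasp_force: 0.0
```

```bash
python3 st.py
```

```text
t 2.225 q [ 0.172 -0.032 -0.858  1.57  -0.209 -1.685] p [584.7  38.5 309.4] w 85.2 gf 0.0 F [ 0.6 -0.3  0.9]
[[-0.055 -0.723  0.689]
 [-0.996 -0.011 -0.091]
 [ 0.073 -0.691 -0.719]]
```

```bash
cat > go.py <<'E'
# usage: go.py x y z yaw_deg(tool y heading) tilt_deg ; prints shift/turn from the current pose, along tool axes
from h import *; import sys
def pose(yaw,tilt):
    c,s=np.cos(np.radians(yaw)),np.sin(np.radians(yaw)); y=np.array([c,s,0]); z=np.array([0,0,-1.]); x=np.cross(y,z)
    return Ro.from_matrix(np.c_[x,y,z])*Ro.from_rotvec([np.radians(tilt),0,0])
if __name__=='__main__':
    x,y,z,yaw,tilt=map(float,sys.argv[1:6]); s=arm.read_state(); R0=Ro.from_quat(s['ee_rot'])
    print('shift',R0.inv().apply(np.array([x,y,z])-s['position']).round(1),'turn',(R0.inv()*pose(yaw,tilt)).as_rotvec().round(3))
E
python3 go.py 525 343 240 189 0
```

```text
shift [-305.    87.7  -19. ] turn [-0.754 -0.151 -0.174]
```

Request:
servo_tool --rows '[[[85,-305,88,-19,-0.75,-0.15,-0.17],[85,-305,88,-19,-0.75,-0.15,-0.17],[85,-305,88,-19,-0.75,-0.15,-0.17],[85,-305,88,-19,-0.75,-0.15,-0.17],[85,-305,88,-19,-0.75,-0.15,-0.17],[85,-305,88,-19,-0.75,-0.15,-0.17],[85,-305,88,-19,-0.75,-0.15,-0.17],[85,-305,88,-19,-0.75,-0.15,-0.17]]]'

```text
clock: 3.22
position: [524.9, 345.0, 237.4]
ee_rot: [0.759, -0.651, -0.0, -0.0]
contact_force: [-0.3, 0.3, -0.1]
gripper_width: 84.8
grasp_force: 0.0
```

```bash
python3 st.py
python3 - <<'E'
from h import *
snap('wrist','w1')
E
```

```text
t 3.225 q [ 0.839  0.386  0.025 -0.    -1.21  -0.685] p [524.9 345.  237.4] w 84.8 gf 0.0 F [-0.3  0.3 -0.1]
[[ 0.154 -0.988  0.   ]
 [-0.988 -0.154  0.   ]
 [-0.    -0.    -1.   ]]
```

View pics/w1.png

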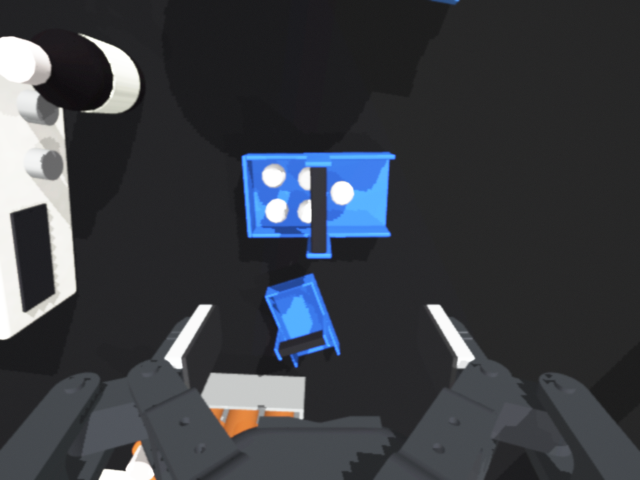

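Wrist view: large tray centred near (318,195), bar from (318,157) to (318,256), open end to the right (x≈392). The small tray is at (302,320).

Run:
```python
from h import *
a,p=load('w1'); h=cv2.cvtColor(np.ascontiguousarray(a),cv2.COLOR_RGB2HSV)
blk=(h[...,2]<60)
m=np.zeros(blk.shape,np.uint8); m[160:255,300:338]=blk[160:255,300:338]
n,l,s,c=cv2.connectedComponentsWithStats(m); i=1+np.argmax(s[1:,4]); print(s[i],c[i])
r=cv2.minAreaRect(cv2.findNonZero((l==i).astype(np.uint8))); print(r)
K,R,t=P(p); print('cam',-R.T@t)
for k in cv2.boxPoints(r): print(k,ray(p,k,94)[:2].round(1))
print('mid',ray(p,r[0],94)[:2])
# wall top line (far-side walls) for heading
for uv in [(243,156),(395,156),(244,237),(390,236)]: print(uv,ray(p,uv,38)[:2].round(1),ray(p,uv,0)[:2].round(1))
```

```text
[300 238   7  17 106] [302.66037736 245.53773585]
((303.0, 246.0), (16.0, 6.0), 90.0)
cam [538.03647827 264.91041736 380.22575317]
[300. 238.] [539.6 361.4]
[306. 238.] [534.4 360.6]
[306. 254.] [532.3 375.4]
[300. 254.] [537.5 376.2]
mid [535.96273557 368.37129988]
(243, 156) [605.7 306.1] [613.3 310.7]
(395, 156) [460.6 283.4] [452.  285.5]
(244, 237) [597.7 388.2] [604.3 401.9]
(390, 236) [447.6 363.7] [437.6 374.7]
```

```bash
python3 - <<'E'
from h import *
a,p=load('w1'); g=a.astype(int)
print([tuple(g[r,c]) for r,c in ((210,318),(180,318),(240,318))])
m=((g[...,2]<70)).astype(np.uint8); 
for r in (185,200,225,240): 
    row=np.nonzero(m[r,300:335])[0]+300; print(r,row.min() if len(row) else None,row.max() if len(row) else None)
col=[r for r in range(140,270) if m[r,318]]; print(col)
for uv in [(318.5,209),(318,157),(319,257)]: print(uv,ray(p,uv,94)[:2].round(1))
E
python3 go.py 527 336 63 189 0
```

```text
[(np.int64(56), np.int64(55), np.int64(61)), (np.int64(58), np.int64(57), np.int64(61)), (np.int64(55), np.int64(54), np.int64(60))]
185 312 324
200 312 324
225 312 324
240 300 334
[140, 141, 142, 143, 144, 145, 146, 147, 148, 149, 150, 151, 169, 170, 171, 172, 173, 174, 175, 176, 177, 178, 179, 180, 181, 182, 183, 184, 185, 186, 187, 188, 189, 190, 191, 192, 193, 194, 195, 196, 197, 198, 199, 200, 201, 202, 203, 204, 205, 206, 207, 208, 209, 210, 211, 212, 213, 214, 215, 216, 217, 218, 219, 220, 221, 222, 223, 224, 225, 226, 227, 228, 229, 230, 231, 232, 233, 234, 235, 236, 237, 238, 239, 240, 241, 242, 243, 244, 245, 246, 247, 248, 249, 250, 251, 259, 260, 261, 262, 263, 264, 265, 266, 267, 268, 269]
(318.5, 209) [527.6 333.3]
(318, 157) [534.7 290.8]
(319, 257) [520.5 376.5]
shift [ 11.7  -2.2 172.8] turn [ 0.001 -0.    -0.   ]
```

Request:
servo_tool --rows '[[[85,11,-1,50,0,0,0],[85,11,-1,100,0,0,0],[85,11,-1,140,0,0,0],[85,11,-1,165,0,0,0],[85,11,-1,173,0,0,0],[0,11,-1,174,0,0,0],[0,11,-1,174,0,0,0],[0,11,-1,174,0,0,0],[0,11,-1,174,0,0,0],[0,11,-1,174,0,0,0]]]'

```text
clock: 4.53
position: [528.5, 332.4, 66.8]
ee_rot: [0.76, -0.65, 0.001, -0.002]
contact_force: [-0.3, 0.0, 2.9]
gripper_width: 12.6
grasp_force: 59.7
```

```bash
python3 st.py
```

```text
t 4.525 q [ 0.821  0.536 -0.197  0.002 -0.833 -0.668] p [528.5 332.4  66.8] w 12.6 gf 59.72576379776001 F [-0.3  0.   2.9]
[[ 0.154 -0.988  0.004]
 [-0.988 -0.154  0.002]
 [-0.002 -0.005 -1.   ]]
```

Request:
servo_tool --rows '[[[0,0,0,-15,0,0,0],[0,0,0,-50,0,0,0],[0,0,0,-90,0,0,0],[0,0,0,-135,0,0,0],[0,6,1,-165,0,0,-0.04],[0,20,4,-173,0,0,-0.12],[0,40,8,-173,0,0,-0.26],[0,65,12,-173,0,0,-0.42],[0,90,17,-173,0,0,-0.58],[0,110,21,-173,0,0,-0.74]]]'

```text
clock: 5.78
position: [522.9, 218.6, 238.7]
ee_rot: [0.944, -0.33, 0.001, -0.001]
contact_force: [0.2, -0.2, -2.2]
gripper_width: 13.1
grasp_force: 58.8
```

```bash
python3 st.py; python3 go.py 523 137 240 280 0
cat > pour.py <<'E'
from go import *
# lip kept over the bath while tilting; rows as shift/turn from present pose
c=np.array([541,33.]); u=float(sys.argv[1]); off=float(sys.argv[2]); d=np.array([np.cos(np.radians(u)),np.sin(np.radians(u)),0])
s=arm.read_state(); R0=Ro.from_quat(s['ee_rot'])
for th,z in zip(map(float,sys.argv[3].split(',')),map(float,sys.argv[4].split(','))):
    C,S=np.cos(np.radians(th)),np.sin(np.radians(th)); lip=np.array([*c,z])-off*d
    X=lip-d*(75*C-78*S)+[0,0,75*S+78*C]+15*(-d*S-np.array([0,0,C]))
    print(th,X.round(0),R0.inv().apply(X-s['position']).round(0),(R0.inv()*pose(u,th)).as_rotvec().round(3))
E
python3 pour.py 280 30 0 175
```

```text
t 5.775 q [ 0.682  0.28  -0.128  0.    -1.161  0.217] p [522.9 218.6 238.7] w 13.1 gf 58.839744329452515 F [ 0.2 -0.2 -2.2]
[[ 0.783 -0.623  0.002]
 [-0.623 -0.783  0.001]
 [ 0.001 -0.002 -1.   ]]
shift [50.9 63.8 -1.4] turn [-0.001 -0.001 -0.847]
0.0 [523. 136. 238.] [51. 64.  1.] [-0.001 -0.001 -0.847]
```

Request:
servo_tool --rows '[[[0,10,10,0,0,0,-0.14],[0,20,22,0,0,0,-0.3],[0,30,36,0,0,0,-0.46],[0,40,48,0,0,0,-0.61],[0,47,58,0,0,0,-0.74],[0,51,63,0,0,0,-0.82],[0,51,64,0,0,0,-0.85],[0,51,64,0,0,0,-0.85]]]'

```text
clock: 6.78
position: [523.1, 138.1, 238.7]
ee_rot: [0.996, 0.086, 0.001, -0.001]
contact_force: [-0.8, 0.1, -1.9]
gripper_width: 12.9
grasp_force: 58.8
```

```bash
python3 st.py; python3 pour.py 280 30 0,5,10,15,20,28,36,44,52,60,65 175,172,166,160,155,152,150,150,148,148,148; python3 -c "
from h import *
snap('side','side1')"
```

```text
t 6.775 q [ 0.558  0.235 -0.189  0.    -1.143  1.185] p [523.1 138.1 238.7] w 12.9 gf 58.8442862033844 F [-0.8  0.1 -1.9]
[[ 0.985  0.172  0.003]
 [ 0.172 -0.985  0.001]
 [ 0.003 -0.001 -1.   ]]
0.0 [523. 136. 238.] [-1.  2.  1.] [-0.001 -0.003 -0.002]
5.0 [524. 131. 241.] [-1.  7. -3.] [ 0.086 -0.003 -0.002]
10.0 [525. 125. 241.] [-1. 14. -2.] [ 0.174 -0.003 -0.002]
15.0 [526. 118. 240.] [-1. 20. -2.] [ 0.261 -0.003 -0.002]
20.0 [527. 111. 240.] [-1. 28. -1.] [ 0.348 -0.003 -0.002]
28.0 [529.  99. 243.] [-0. 40. -4.] [ 0.488 -0.003 -0.001]
36.0 [532.  86. 245.] [-0. 53. -6.] [ 0.627 -0.003 -0.001]
44.0 [534.  73. 247.] [-0. 66. -9.] [ 0.767 -0.004 -0.001]
52.0 [536.  59. 246.] [-0. 80. -7.] [ 0.907 -0.004 -0.001]
60.0 [539.  46. 244.] [-0. 94. -6.] [ 1.046 -0.004 -0.   ]
65.0 [540.  38. 243.] [ -0. 102.  -4.] [ 1.134 -0.004 -0.   ]
```

View pics/side1.png

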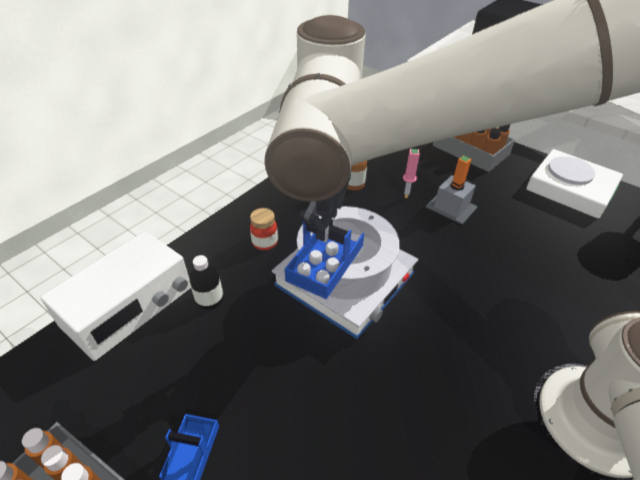

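Side view: the level tray with all five slugs is held at (325,255), lip over the rim. Tilting slowly to 20° first.

Request:
servo_tool --rows '[[[0,-1,5,-3,0.05,0,0],[0,-1,10,-3,0.12,0,0],[0,-1,17,-2,0.22,0,0],[0,-1,24,-2,0.3,0,0],[0,-1,28,-1,0.35,0,0]]]'

```text
clock: 7.45
position: [527.5, 109.8, 239.7]
ee_rot: [0.981, 0.085, -0.013, -0.175]
contact_force: [0.9, 0.5, -3.0]
gripper_width: 13.1
grasp_force: 58.9
```

```bash
python3 st.py; python3 pour.py 280 30 20,28,36,44,52,60,65 155,152,150,150,148,148,148
```

```text
t 7.45 q [ 0.293  0.253 -0.068 -0.372 -1.225  1.574] p [527.5 109.8 239.7] w 13.1 gf 58.866645097732544 F [ 0.9  0.5 -3. ]
[[ 0.985  0.162 -0.056]
 [ 0.171 -0.925  0.34 ]
 [ 0.003 -0.345 -0.939]]
20.0 [527. 111. 240.] [-0. -1.  0.] [-0.003 -0.004 -0.001]
28.0 [529.  99. 243.] [-0. 10. -7.] [ 0.136 -0.004 -0.001]
36.0 [532.  86. 245.] [  0.  21. -13.] [ 0.276 -0.004 -0.001]
44.0 [534.  73. 247.] [  0.  33. -20.] [ 0.416 -0.004 -0.   ]
52.0 [536.  59. 246.] [  0.  46. -24.] [ 0.555 -0.004 -0.   ]
60.0 [539.  46. 244.] [  0.  59. -27.] [ 0.695 -0.004  0.   ]
65.0 [540.  38. 243.] [  0.  68. -28.] [ 0.782 -0.004  0.   ]
```

Request:
servo_tool --rows '[[[0,0,5,-4,0.07,0,0],[0,0,10,-7,0.136,0,0],[0,0,16,-10,0.21,0,0],[0,0,21,-13,0.276,0,0],[0,0,27,-17,0.346,0,0],[0,0,33,-20,0.416,0,0],[0,0,40,-22,0.486,0,0],[0,0,46,-24,0.555,0,0],[0,0,53,-26,0.625,0,0],[0,0,59,-27,0.695,0,0]]]'

```text
clock: 8.7
position: [538.9, 46.0, 244.7]
ee_rot: [0.863, 0.076, -0.042, -0.498]
contact_force: [0.3, -0.1, -1.2]
gripper_width: 12.8
grasp_force: 59.1
```

```bash
python3 st.py;  python3 -c "
from h import *
a,_=snap('side','side2');b,_=snap('top','top2')
cv2.imwrite('pics/c2.png',np.hstack([cv2.resize(x,(390,390)) for x in (a[190:340,250:400],b[210:320,250:360])])[:,:,::-1])"
```

```text
t 8.7 q [-0.192  0.48   0.127 -0.952 -1.687  2.063] p [538.9  46.  244.7] w 12.8 gf 59.08450663089752 F [ 0.3 -0.1 -1.2]
[[ 0.985  0.089 -0.147]
 [ 0.172 -0.493  0.853]
 [ 0.004 -0.865 -0.501]]
```

View pics/c2.png

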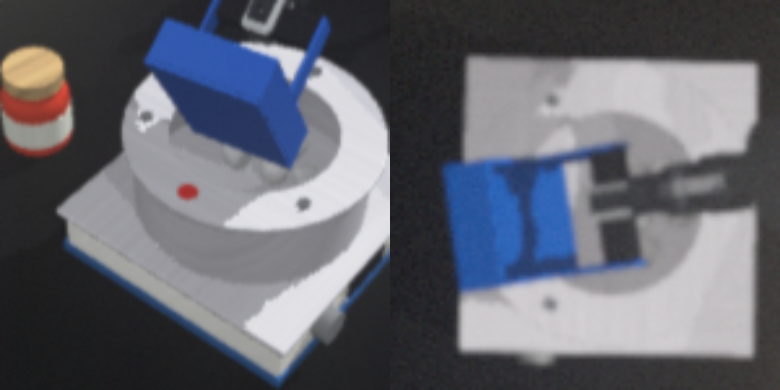

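c2: the tipped tray is empty, and slugs are visible in the bath under the lip (left crop ~ (240,160)). Holding, raising, then levelling away.

```bash
python3 go.py 530 100 275 280 40; python3 go.py 515 180 270 280 0; python3 go.py 512 290 270 280 0
```

```text
shift [  0.7 -55.8  31.9] turn [-0.348 -0.002 -0.003]
shift [ -0.4 -92.2 104.8] turn [-1.046e+00 -1.000e-03 -4.000e-03]
shift [  15.3 -146.8  199. ] turn [-1.046e+00 -1.000e-03 -4.000e-03]
```

Request:
servo_tool --rows '[[[0,0,0,0,0,0,0],[0,0,0,0,0,0,0],[0,0,-12,-7,0,0,0],[0,0,-26,-15,0,0,0],[0,0,-42,8,-0.17,0,0],[0,0,-56,32,-0.35,0,0],[0,0,-66,56,-0.53,0,0],[0,0,-76,76,-0.71,0,0],[0,0,-85,92,-0.89,0,0],[0,0,-92,105,-1.046,0,0]]]'

```text
clock: 10.05
position: [514.0, 183.1, 274.4]
ee_rot: [0.996, 0.087, 0.004, 0.001]
contact_force: [0.3, -1.1, -1.9]
gripper_width: 13.0
grasp_force: 59.2
```

```bash
python3 st.py; python3 go.py 512 290 160 280 0; python3 go.py 512 290 67 280 0
```

```text
t 10.05 q [ 0.643  0.217 -0.124  0.006 -1.224  1.1  ] p [514.  183.1 274.4] w 13.0 gf 59.19402301311493 F [ 0.3 -1.1 -1.9]
[[ 0.985  0.173  0.008]
 [ 0.173 -0.985 -0.001]
 [ 0.008  0.003 -1.   ]]
shift [  15.6 -106.   114.3] turn [ 0.003 -0.008 -0.001]
shift [  14.9 -106.2  207.3] turn [ 0.003 -0.008 -0.001]
```

Request:
servo_tool --rows '[[[0,5,-35,0,0,-0.008,0],[0,10,-70,10,0,-0.008,0],[0,15,-106,50,0,-0.008,0],[0,15,-106,100,0,-0.008,0],[0,15,-106,150,0,-0.008,0],[0,15,-106,185,0,-0.008,0],[0,15,-106,198,0,-0.008,0],[0,15,-106,203,0,-0.008,0],[0,15,-106,206,0,-0.008,0],[0,15,-106,207,0,-0.008,0]]]'

```text
clock: 11.3
position: [512.6, 289.3, 66.8]
ee_rot: [0.996, 0.087, -0.001, -0.001]
contact_force: [-3.7, 0.4, 8.2]
gripper_width: 13.2
grasp_force: 60.6
```

```bash
python3 st.py
```

```text
t 11.3 q [ 0.788  0.489 -0.284 -0.003 -0.799  0.959] p [512.6 289.3  66.8] w 13.2 gf 60.59091925621033 F [-3.7  0.4  8.2]
[[ 0.985  0.173 -0.002]
 [ 0.173 -0.985  0.001]
 [-0.002 -0.001 -1.   ]]
```

Request:
servo_tool --rows '[[[85,0,0,0,0,0,0],[85,0,0,0,0,0,0],[85,0,0,0,0,0,0],[85,0,0,0,0,0,0],[85,0,0,0,0,0,0],[85,0,0,-40,0,0,0],[85,0,0,-90,0,0,0],[85,0,0,-150,0,0,0],[85,0,0,-200,0,0,0],[85,0,0,-210,0,0,0]]]'

```text
clock: 12.55
position: [514.1, 289.6, 279.3]
ee_rot: [0.996, 0.087, 0.001, -0.002]
contact_force: [-0.1, -0.1, -0.5]
gripper_width: 85.0
grasp_force: 0.0
```

```bash
python3 st.py;  python3 -c "
from h import *
a,_=snap('side','side3');b,_=snap('top','top3')
cv2.imwrite('pics/c3.png',np.hstack([cv2.resize(x,(390,390)) for x in (a[190:390,220:420],b[210:340,180:310])])[:,:,::-1])"
```

```text
t 12.55 q [ 0.786  0.294 -0.004 -0.002 -1.268  0.958] p [514.1 289.6 279.3] w 85.0 gf 0.0 F [-0.1 -0.1 -0.5]
[[ 0.985  0.173  0.002]
 [ 0.173 -0.985  0.004]
 [ 0.003 -0.004 -1.   ]]
```

View pics/c3.png

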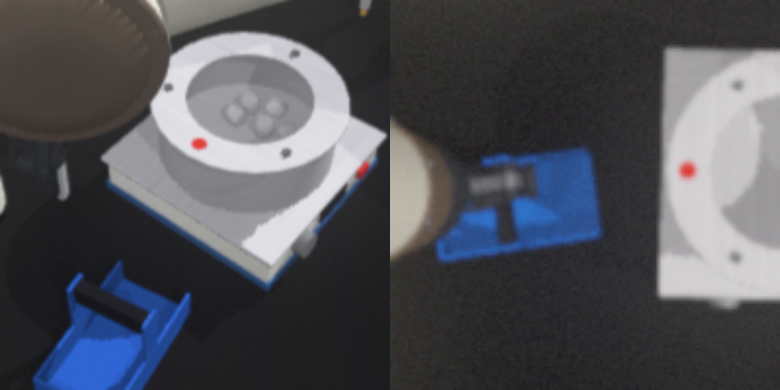

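c3: slugs are clustered in the bath at left-crop (255,115), and the empty tray stands on the bench at (110,335). Now on to the probe.

Request:
servo_tool --rows '[[[85,-148,632,-20,0,0,1.745],[85,-148,632,-20,0,0,1.745],[85,-148,632,-20,0,0,1.745],[85,-148,632,-20,0,0,1.745],[85,-148,632,-20,0,0,1.745],[85,-148,632,-20,0,0,1.745],[85,-148,632,-20,0,0,1.745],[85,-148,632,-20,0,0,1.745],[85,-148,632,-20,0,0,1.745],[85,-148,632,-20,0,0,1.745]]]'

```text
clock: 13.9
position: [476.3, -336.5, 292.3]
ee_rot: [-0.706, 0.708, 0.003, -0.003]
contact_force: [0.4, 1.0, 0.5]
gripper_width: 85.5
grasp_force: 0.0
```

Request:
servo_tool --rows '[[[85,0,24,0,0,0,0],[85,0,24,0,0,0,0],[85,0,24,0,0,0,0]]]'

```text
clock: 14.28
position: [453.4, -334.5, 293.7]
ee_rot: [-0.707, 0.707, 0.002, -0.002]
contact_force: [-0.1, 1.1, 0.6]
gripper_width: 85.0
grasp_force: 0.0
```

```bash
python3 st.py;  python3 -c "
from h import *
snap('wrist','w4')"
```

```text
t 14.275 q [-0.347  0.244 -0.038  0.003 -1.294  0.345] p [ 453.4 -334.5  293.7] w 85.0 gf 0.0 F [-0.1  1.1  0.6]
[[-0.001 -1.    -0.006]
 [-1.     0.001 -0.   ]
 [ 0.     0.006 -1.   ]]
```

View pics/w4.png

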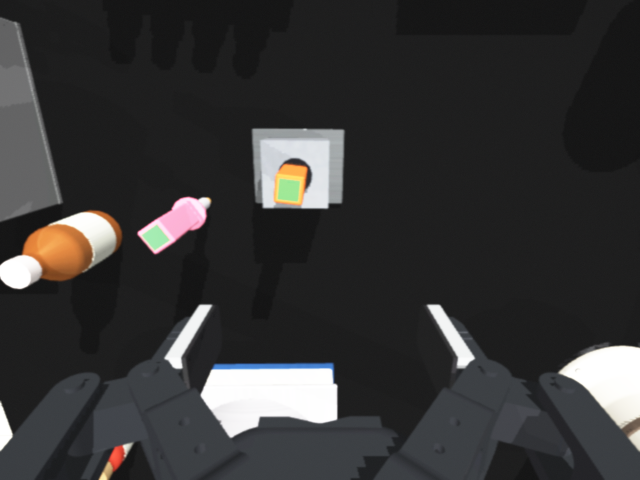

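Wrist view: orange probe top (green patch) at (289,190), in the grey stand at (295,172). Pink look-alike is at (175,222), and the amber bottle at (65,250).

Run:
```python
from h import *
a,p=load('w4'); h=cv2.cvtColor(np.ascontiguousarray(a),cv2.COLOR_RGB2HSV)
m=((h[...,0]>35)&(h[...,0]<85)&(h[...,1]>60)).astype(np.uint8); mm=np.zeros_like(m); mm[160:215,262:320]=m[160:215,262:320]
r=cv2.minAreaRect(cv2.findNonZero(mm)); print(r,mm.sum()); print('top',ray(p,r[0],157))
B=np.array([ray(p,k,157)[:2] for k in cv2.boxPoints(r)]); print(B.round(1)); e=B[1]-B[0]; print('edge deg',np.degrees(np.arctan2(e[1],e[0]))); e=B[2]-B[1]; print(np.degrees(np.arctan2(e[1],e[0])))
s=(h[...,1]<40)&(h[...,2]>120); mm=np.zeros_like(m); mm[120:215,250:350]=s[120:215,250:350]
n,l,st,c=cv2.connectedComponentsWithStats(mm); i=1+np.argmax(st[1:,4]); rr=cv2.minAreaRect(cv2.findNonZero((l==i).astype(np.uint8))); print(rr,ray(p,rr[0],72))
```

```text
((288.28216552734375, 189.67822265625), (20.39826202392578, 20.59726905822754), 5.710593223571777) 420
top [ 477.93636993 -364.13603474  157.        ]
[[ 487.3 -356.5]
 [ 485.  -373.3]
 [ 468.7 -371.6]
 [ 470.7 -354.8]]
edge deg -97.7695681812014
174.2433666048762
((298.0, 168.5), (79.0, 90.0), 90.0) [ 474.21157504 -370.71097922   72.        ]
```

```bash
python3 go.py 478 -364.5 102 173 0
```

```text
shift [ 30.1 -25.4 191.9] turn [ 0.006 -0.001  0.122]
```

Request:
servo_tool --rows '[[[85,15,-12,0,0.006,0,0.06],[85,30,-25,10,0.006,0,0.122],[85,30,-25,50,0.006,0,0.122],[85,30,-25,100,0.006,0,0.122],[85,30,-25,145,0.006,0,0.122],[85,30,-25,180,0.006,0,0.122],[85,30,-25,190,0.006,0,0.122],[85,30,-25,192,0.006,0,0.122],[85,30,-25,192,0.006,0,0.122]]]'

```text
clock: 15.45
position: [478.6, -365.5, 104.3]
ee_rot: [-0.663, 0.749, -0.002, 0.0]
contact_force: [-0.1, 0.2, 0.3]
gripper_width: 84.7
grasp_force: 0.0
```

```bash
python3 st.py; python3 go.py 478 -364.5 102 173 0
```

```text
t 15.45 q [-0.383  0.46  -0.219  0.002 -0.887  0.26 ] p [ 478.6 -365.5  104.3] w 84.7 gf 0.0 F [-0.1  0.2  0.3]
[[-0.122 -0.993  0.004]
 [-0.993  0.122 -0.003]
 [ 0.002 -0.004 -1.   ]]
shift [-0.9  0.7  2.3] turn [-0.004 -0.002 -0.   ]
```

Close, then see.

Request:
servo_tool --rows '[[[50,0,0,0,0,0,0],[30,0,0,0,0,0,0],[10,0,0,0,0,0,0],[0,0,0,0,0,0,0],[0,0,0,0,0,0,0],[0,0,0,0,0,0,0]]]'

```text
clock: 16.2
position: [477.6, -365.3, 103.2]
ee_rot: [-0.662, 0.749, -0.001, -0.0]
contact_force: [-0.6, -0.6, 2.8]
gripper_width: 23.5
grasp_force: 59.1
```

```bash
python3 st.py
```

```text
t 16.2 q [-0.383  0.461 -0.221  0.002 -0.887  0.26 ] p [ 477.6 -365.3  103.2] w 23.5 gf 59.13996756076813 F [-0.6 -0.6  2.8]
[[-0.123 -0.992  0.002]
 [-0.992  0.123 -0.002]
 [ 0.002 -0.002 -1.   ]]
```

Request:
servo_tool --rows '[[[0,0,0,-10,0,0,0],[0,0,0,-30,0,0,0],[0,0,0,-65,0,0,0],[0,0,0,-105,0,0,0],[0,0,0,-145,0,0,0],[0,0,0,-180,0,0,0],[0,-15,0,-190,0,0,0],[0,-50,0,-190,0,0,0],[0,-90,-1,-190,0,0,0],[0,-130,-1,-190,0,0,0]]]'

```text
clock: 17.45
position: [493.3, -233.6, 290.7]
ee_rot: [-0.662, 0.749, 0.001, -0.001]
contact_force: [0.6, 0.5, -1.8]
gripper_width: 23.5
grasp_force: 58.9
```

```bash
python3 st.py; python3 go.py 542 120 265 173 0
```

```text
t 17.45 q [-0.145  0.213 -0.086  0.    -1.274  0.022] p [ 493.3 -233.6  290.7] w 23.5 gf 58.91755700111389 F [ 0.6  0.5 -1.8]
[[-0.123 -0.992 -0.002]
 [-0.992  0.123  0.   ]
 [ 0.     0.002 -1.   ]]
shift [-356.9   -4.9   25.7] turn [ 0.002 -0.    -0.001]
```

Request:
servo_tool --rows '[[[0,-40,0,0,0,0,0],[0,-85,-1,0,0,0,0],[0,-135,-2,0,0,0,0],[0,-185,-2,0,0,0,0],[0,-235,-3,0,0,0,0],[0,-285,-4,0,0,0,0],[0,-325,-5,10,0,0,0],[0,-348,-5,20,0,0,0],[0,-357,-5,26,0,0,0],[0,-357,-5,26,0,0,0]]]'

```text
clock: 18.7
position: [542.3, 117.4, 265.1]
ee_rot: [-0.662, 0.749, -0.001, -0.001]
contact_force: [0.3, -0.2, -1.6]
gripper_width: 23.2
grasp_force: 58.9
```

```bash
python3 st.py;  python3 -c "
from h import *
a,p=snap('side','side5');b,q=snap('top','top5');c,r=snap('wrist','w5')
x,y=map(int,proj(p,[542,120,138])); print(x,y)
A=cv2.resize(a[y-75:y+45,x-60:x+60],(400,400),interpolation=3)
B=cv2.resize(c,(400,300)); B=cv2.copyMakeBorder(B,0,100,0,0,0)
cv2.imwrite('pics/c5.png',np.hstack([A,B])[:,:,::-1])"
```

```text
t 18.7 q [ 0.506  0.243 -0.111  0.002 -1.219 -0.63 ] p [542.3 117.4 265.1] w 23.2 gf 58.91765356063843 F [ 0.3 -0.2 -1.6]
[[-0.123 -0.992 -0.001]
 [-0.992  0.123 -0.003]
 [ 0.003  0.001 -1.   ]]
321 263
```

View pics/c5.png

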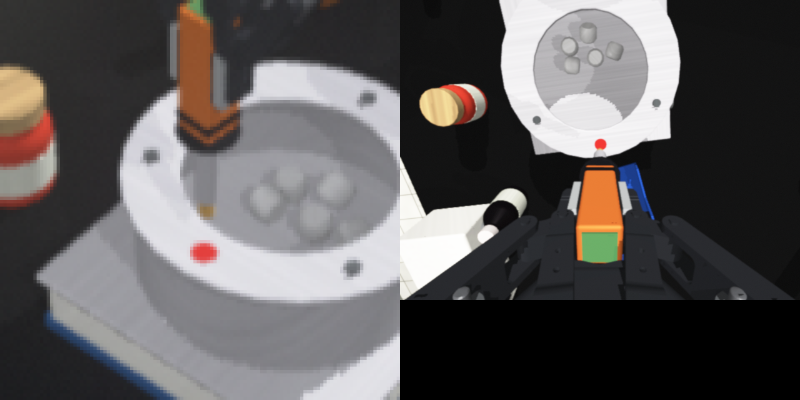

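c5: wrist view shows all five slugs in the bath. The red spot is just ahead of the tip: spot at left-crop (204,253), brass tip at (206,212).

Run:
```python
from h import *
a,p=load('side5'); w,q=load('w5')
hw=cv2.cvtColor(np.ascontiguousarray(w),cv2.COLOR_RGB2HSV); hs=cv2.cvtColor(np.ascontiguousarray(a),cv2.COLOR_RGB2HSV)
def red(h,roi):
    x0,y0,x1,y1=roi; m=((h[...,0]<6)|(h[...,0]>172))&(h[...,1]>140)&(h[...,2]>90); mm=np.zeros(m.shape,np.uint8); mm[y0:y1,x0:x1]=m[y0:y1,x0:x1]
    r=cv2.boundingRect(cv2.findNonZero(mm)); return r,(r[0]+r[2]/2-.5,r[1]+r[3]/2-.5)
r,c=red(hs,(310,255,335,272)); print('side',r,c,ray(p,c,138))
r,c=red(hw,(300,210,340,250)); print('wrist',r,c,ray(q,c,138)); print('upper edge',ray(q,(c[0],r[1]),138))
print('tip side ray at 168',ray(p,(322.8,252.5),168), 'pred',proj(p,[542.3,117.4,168]), 'pred wrist', proj(q,[542.3,117.4,168]))
cv2.imwrite('pics/c6.png',cv2.resize(w[205:265,280:360],(640,480),interpolation=3)[:,:,::-1])
```

```text
side (319, 261, 7, 5) (322.0, 263.0) [542.35703346 118.93532636 138.        ]
wrist (312, 223, 18, 16) (320.5, 230.5) [542.51228169 119.22422663 138.        ]
upper edge [541.7365363  112.88624739 138.        ]
tip side ray at 168 [541.25397581 118.64529982 168.        ] pred [322.77656648 251.88676091] pred wrist [320.61661532 240.05382011]
```

View pics/c6.png

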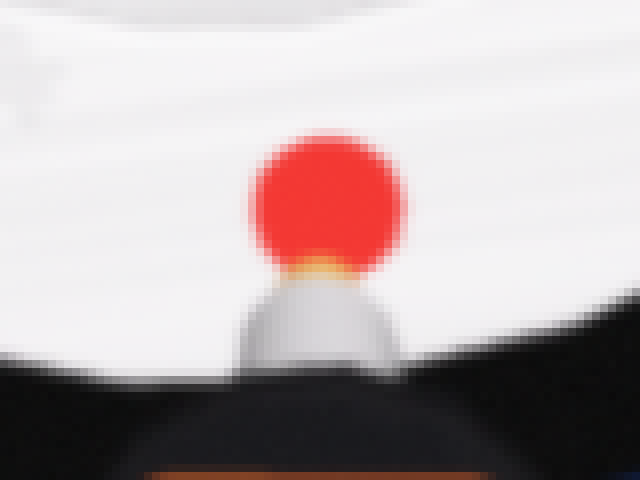

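c6: the tip points at the spot, about 2 mm short in y. Descending gently.

Request:
servo_tool --rows '[[[0,-2,0,6,0.002,0,0],[0,-2,0,14,0.002,0,0],[0,-2,0,21,0.002,0,0],[0,-2,0,26,0.002,0,0],[0,-2,0,28,0.002,0,0],[0,-2,0,28,0.002,0,0]]]'

```text
clock: 19.6
position: [543.2, 119.6, 238.0]
ee_rot: [-0.662, 0.749, -0.002, 0.001]
contact_force: [-0.7, 0.0, -1.3]
gripper_width: 23.2
grasp_force: 58.9
```

Request:
servo_tool --rows '[[[0,0,0,1,0,0,0],[0,0,0,2,0,0,0],[0,0,0,3,0,0,0],[0,0,0,4,0,0,0],[0,0,0,4,0,0,0],[0,0,0,4,0,0,0]]]'

```text
clock: 20.35
position: [543.3, 119.6, 234.3]
ee_rot: [-0.662, 0.749, -0.002, 0.001]
contact_force: [0.4, 0.1, 0.5]
gripper_width: 23.7
grasp_force: 59.0
```

Request:
servo_tool --rows '[[[0,0,0,1,0,0,0],[0,0,0,2,0,0,0],[0,0,0,3,0,0,0],[0,0,0,4,0,0,0],[0,0,0,4,0,0,0],[0,0,0,4,0,0,0],[0,0,0,4,0,0,0]]]'

```text
clock: 21.22
position: [543.3, 119.6, 230.2]
ee_rot: [-0.662, 0.749, -0.002, 0.001]
contact_force: [0.5, -0.3, 1.2]
gripper_width: 23.2
grasp_force: 59.1
```

Run:
```python
from h import *
f=[]
for i in range(6):
    f.append(arm.read_state()['contact_force'][2]); w=arm.get_image('wrist')
s=arm.read_state(); print(f,np.mean(f),s['position'],s['grasp_force'],s['clock'])
a,p=snap('side','side7'); w,q=snap('wrist','w7')
A=cv2.resize(a[190:290,270:370],(400,400),interpolation=3); B=cv2.resize(w[190:270,280:360],(400,400),interpolation=3)
cv2.imwrite('pics/c7.png',np.hstack([A,B])[:,:,::-1])
```

```text
[np.float64(1.2192889574489174), np.float64(1.6886891568799438), np.float64(1.2038089380243997), np.float64(1.4989407101321552), np.float64(1.4602160723386395), np.float64(2.011332468782671)] 1.5137127172677876 [543.29312608 119.64482906 230.16375997] 59.056522250175476 21.525
```

View pics/c7.png

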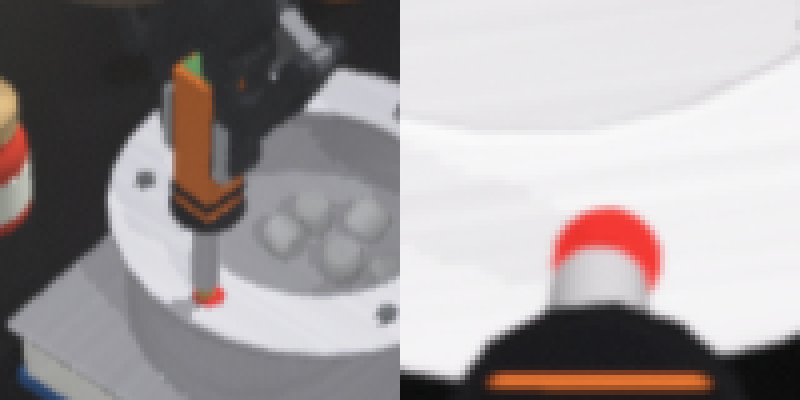

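c7: the brass tip stands on the red spot (left crop (206,298)), within about 2 mm of centre. Force is about 2.9 N net, roughly half stroke. Handing in.

```bash
python3 -c "
from bench import arm
print(arm.job_done())"
```

```text
the job is handed in; nothing more can be done
None
```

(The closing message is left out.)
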